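# Put the rinsed washing-machine lint filter back together with a fresh cartridge

### The job

The washing machine's lint filter has been rinsed and its parts are standing about on the sideboard: put it together again. Set the steel strainer basket into the blue-grey filter housing, the clean white cartridge down into the basket, the red gasket over the cartridge's knob so that it lies flat on the cartridge's head, and last the blue cap over it all, each part fully home and upright before the next goes on. Leave the dirty brown used cartridge, the pink mug and the green sewing tin where they are.

Things in the scene. Friction and masses are not known exactly. Their poses are not given: they have to be found in the camera images.
- housing: Blue-grey filter housing, fixed, open at the top: round dark foot (88 mm wide, 9 high) with an upright bowl, 57 mm outer diameter, 52 mm bore 61 mm deep, flat rim 75 mm above the sideboard. Two hose barbs stick out level along +x and -x to 50 mm from the axis, 30 mm up. Origin: on the bowl's axis at the foot's underside (sideboard height); z up.
- strainer: Steel strainer basket, loose, upright. Mesh sleeve 46 mm in diameter; above it, 50 to 62 mm over the origin, a smooth collar 62 mm in diameter: grasp its outside. Bore open at the top, 41 mm wide, 59 deep. Home: sleeve in the housing's bore, collar's underside on the rim, origin 25 mm above the housing's. Origin: centre of underside; z up. 90 g.
- cartridge: Clean white pleated cartridge, loose, upright. Body 34 mm in diameter, 0 to 52 mm above the origin; head plate 52 mm in diameter, 52 to 58 mm; pull knob 18 mm in diameter, 58 to 78 mm: grasp the knob. Home: body in the strainer's bore, head plate on the collar's top, origin 10 mm above the strainer's. Origin: centre of underside; z up. 70 g.
- gasket: Red silicone gasket, loose: stiff flat ring lying flat, 52 mm outer diameter, 28 mm hole, 9 mm thick; grasp across the outside. Home: round the cartridge's knob, flat on its head plate, origin 58 mm above the cartridge's. Origin: centre of underside; z up. 20 g.
- cap: Dark blue cap, loose, standing on its skirt (66 mm outer, 59 mm inner diameter). Plate 12 to 18 mm above the origin; round grip 34 mm in diameter, 18 to 40 mm: grasp it. The grip is hollow from below (26 mm bore, to 34 mm) for the knob. Home: skirt round gasket and head, plate on the gasket, origin 55 mm above the cartridge's. Origin: centre of lower edge; z up. 80 g.
- used_cartridge: Dirty used cartridge, loose, upright: same shape and size as the white one (78 mm high) but brown all over. Bystander: not to be used or moved. Origin: centre of its underside.
- mug_pink: Pink mug, 78 x 117 x 97 mm, loose, upright near the front edge to the left of the work. Bystander. Origin: on its underside; z up.
- sewing_tin: Dark green closed tin box, 107 x 68 x 34 mm, loose, behind the work. Bystander. Origin: centre of its underside; z up.
Mind the look-alikes: they are no part of the job. What is meant by the cartridge is not yellow, and is the larger of those in its own colour.

How it is judged:
On the way, in this order (a step that is already met when the one before it is completed fails the run):
1. the strainer basket sits home in the housing (z of strainer in the frame of housing between 0.021 and 0.029 m and horizontal distance between strainer and housing below 0.008 m and angle between strainer's own z axis and vertical below 0.1 rad), for 0.2 s.
2. the white cartridge sits home in the basket (all of step 1 and z of cartridge in the frame of strainer between 0.006 and 0.014 m and horizontal distance between cartridge and strainer below 0.008 m and angle between cartridge's own z axis and vertical below 0.1 rad), for 0.2 s.
3. the gasket lies flat on the cartridge's head, round its knob (all of step 2 and z of gasket in the frame of cartridge between 0.054 and 0.062 m and horizontal distance between gasket and cartridge below 0.008 m and angle between gasket's own z axis and vertical below 0.1 rad), for 0.2 s.
4. the cap sits down on the gasket (all of step 3 and z of cap in the frame of cartridge between 0.051 and 0.059 m and horizontal distance between cap and cartridge below 0.008 m and angle between cap's own z axis and vertical below 0.1 rad), for 0.2 s.
At the end, for the whole second after the job is handed in: Strainer collar on the housing's rim, white cartridge's head on the collar, gasket on the head, cap on the gasket: each within 4 mm in height and 8 mm sideways of the part it belongs to, upright within 0.1 rad, at rest (under 20 mm/s) (all of step 4 and linear speed of each of strainer, cartridge, gasket, cap below 0.02 m/s); the robot touches nothing.
It fails at once if the used brown cartridge is pushed away or knocked over (moved more than 30 mm or tipped) (distance of used_cartridge from where it was at the start of the episode above 0.03 m or angle between used_cartridge's own z axis and vertical above 0.3 rad).
It fails at once if the pink mug is pushed away or knocked over (moved more than 30 mm or tipped) (distance of mug_pink from where it was at the start of the episode above 0.03 m or angle between mug_pink's own z axis and vertical above 0.3 rad).
It fails at once if the sewing tin is pushed away or knocked over (moved more than 30 mm or tipped) (distance of sewing_tin from where it was at the start of the episode above 0.03 m or angle between sewing_tin's own z axis and vertical above 0.3 rad).
It also fails if it takes over 122 s, if anything falls off the work surface, if the arm or the gripper's body presses on something with over 40 N, if the wrist force passes 120 N, or if a joint passes its speed limit or range.

### The arm

A 6-joint arm with a two-finger parallel gripper is mounted at the origin on a cart in front of the work surface, level with it; the furniture and walls round the work are solid. World frame = base frame: x ahead of the robot, y to its left, z up, the work surface at z = 0. Lengths are in m, angles in rad, forces in N, time in s.
With the tool pointing down it reaches from about 0.375 to 0.75 m from the base axis. Payload 9 kg.
Tool frame: the origin (TCP) lies on the centre line of the jaws, within the pads' length; the fingertips stand 25 mm ahead of it and the grasp point (between the pads) lies 6 mm ahead of it; z points along the fingers, y is the line along which they close (so a half turn about z gives the same grasp; the last joint's range is limited). The gripper opens to 85 mm and grips with 20 to 120 N. Pads are 22 mm wide; open, the fingers measure 114 mm over their backs; the gripper's body (76 mm by 85 mm) begins 54 mm behind the grasp point. The pads swing forward as they close: fully open they stand 13 mm farther back than shut.
Start: joints at [-1.567, 0.104, 0.097, 1.564, 0, 1.353], TCP at [0.132, -0.585, 0.256] pointing down, gripper open.
Joint ranges: [-2.99, 2.99], [-0.84, 1.86], [-1.1, 1.16], [-1.84, 2.11], [-1.51, 1.56], [-3.14, 3.14]. Speed limits (rad/s): [2.22, 2.22, 2.57, 3.14, 3.14, 3.14].

### API

Orientations are given as a unit quaternion [x, y, z, w].
In Python, from cell import * gives the robot as it stands. The module is installed in compiled form; this text tells all that it offers.
- The arm moves only by the tool move_arm, never from a script. Its argument "targets" is a list of rows, each an object of numbers: "tx", "ty", "tz": the shift along the world's x, y, z in units of 0.03 m (1.0 is 0.03 m); "twist": the turn about the world's z in units of 360 degrees (1.0 is 360 degrees). In form: [{"tx": .., "ty": .., "tz": .., "twist": ..}, ...]. A call has 1 to 20 rows; each row shifts and turns the commanded pose from where the row before left it; what a row does not reach is not made up. A row lasts 1/8 s, in which the tool goes at most 62.5 mm and 10.7 degrees, less where a joint would pass 70% of its speed; a pose out of reach is approached as far as the arm can. A call with a number of a shift or a turn outside -1 to 1 is refused whole. A call with a gripper value outside its range is refused whole. "gripper" is the opening, from 0 (shut) to 1 (fully open), set as the call begins (left out, the last holds). The fingers move at their own pace and stop on an object; "squeeze" is the grip in N (left out, the last holds). Time passes only in rows, so rows that do not move let the fingers close. It gives the time, the measured TCP pose, the force, the opening and the grip force at its end, in the units of the state.
- read_state(): the state, without advancing time (a new reading comes with each control period).
- snapshot(name): name is "scene" or "side" or "wrist"; returns (picture, depth): 480x640x3 uint8, red, green, blue; 480x640 float32, m along the optical axis (not along the pixel's ray), 0 where there is no reading.
- get_calibration(name): a dict with "vfov" (degrees; the focal length in pixels is half the picture's height over the tangent of half this angle, whatever the lens; pixels are square), "cx", "cy" (the principal point, pixels), "R" (3x3) and "t" (3): a world point X has camera coordinates R X + t. Camera axes: x right, y down, z forward; pixel columns grow to the right and rows downward; lengths in m; the calibration is good to about 2 mm. A picture is of the moment at which its call begins: read the wrist's pose just before it. get_calibration takes no time and is no camera call; for the wrist camera it gives the pose at the moment of the call.
- hand_in(): hands the job in; it is judged then, once.
The state is a dict: "clock": time; "joints": joint angles; "joint_velocities": joint speeds; "joint_efforts": joint torques, N m; "ee_pos": TCP position; "ee_rot": TCP orientation; "wrist_force": force on the tool from outside, world axes, zero at the start; "moment": the same for the moment, N m; "opening": opening from 0.0 (shut) to 1.0 (fully open); "finger_force": force on a finger pad.
Only numpy, scipy, OpenCV 4.12 (cv2) and the standard library are available. Lean on these libraries where they do the work, as an engineer would, in place of code of your own. Each camera call takes 0.05 s, during which the arm holds its last target. There are 200 camera calls.

## Working session

There is one attempt and no reset: what is moved stays moved. The work goes in short steps, Python scripts to look and compute and a tool call to move; the robot and the scene stay as the last step left them, time stands still between calls to the robot, and variables do not carry over. Pictures are saved under pics/ and viewed, at most 14 in all, crops included, and the job is handed in when it is done.

Besides the shell and the picture viewer there is one more tool, called after "Request:" in YAML: its name, and indented under it one key for each argument. move_arm: Moves the arm, as the interface text tells. Shifts and turns lie within -1 to 1; 1 stands for 0.03 m of shift or 360 degrees of turn. Its arguments: {"type":"object","properties":{"targets":{"type":"array"},"gripper":{"type":"number"},"squeeze":{"type":"number"}},"required":["targets"]}

```bash
mkdir -p pics
cat > h.py <<'E'
from cell import *
import numpy as np, cv2
def K(c):
    f=240/np.tan(np.radians(c["vfov"])/2); return f,c["cx"],c["cy"]
def ray(c,u,v):
    f,cx,cy=K(c); R=np.array(c["R"]);t=np.array(c["t"])
    return -R.T@t, R.T@np.array([(u-cx)/f,(v-cy)/f,1.])
def onz(c,u,v,z):
    o,d=ray(c,u,v); return o+d*(z-o[2])/d[2]
def cloud(c,dep):
    f,cx,cy=K(c); v,u=np.mgrid[:480,:640]
    P=np.stack([(u-cx)/f*dep,(v-cy)/f*dep,dep],-1)
    return (P-np.array(c["t"]))@np.array(c["R"])
def proj(c,X):
    f,cx,cy=K(c); p=np.array(c["R"])@np.array(X)+np.array(c["t"]); return f*p[0]/p[2]+cx,f*p[1]/p[2]+cy
def save(n,p): cv2.imwrite("pics/"+n,cv2.cvtColor(p,cv2.COLOR_RGB2BGR))
E
python3 - <<'E'
from h import *
s=read_state(); print({k:np.round(v,3) for k,v in s.items()})
for n in("scene","side"):
    p,d=snapshot(n);c=get_calibration(n);save(n+"0.png",p);np.savez(n+"0.npz",p=p,d=d)
    print(n,c,(d>0).mean())
E
```

```text
{'clock': np.float64(0.0), 'joints': array([-1.567,  0.105,  0.096,  1.564,  0.   ,  1.353]), 'joint_velocities': array([-0.002,  0.   ,  0.001,  0.001, -0.001,  0.   ]), 'joint_efforts': array([ 0.0000e+00, -5.5693e+01,  5.0365e+01,  1.7000e-02, -0.0000e+00,
        0.0000e+00]), 'ee_pos': array([ 0.132, -0.585,  0.256]), 'ee_rot': array([ 0.994,  0.111,  0.   , -0.001]), 'wrist_force': array([ 0.265,  0.247, -0.656]), 'moment': array([ 0.035, -0.015,  0.054]), 'finger_force': np.float64(0.0), 'opening': np.float64(0.999)}
scene {'vfov': 54.30663087501642, 'cx': 323.66769259765437, 'cy': 241.4212622996787, 'R': array([[-0.74620494, -0.66545619, -0.01860781],
       [-0.48610728,  0.56376473, -0.66773426],
       [ 0.45483832, -0.48922121, -0.74416713]]), 't': array([0.41760421, 0.30203694, 0.93999017])} 0.995947265625
side {'vfov': 44.917184278166445, 'cx': 322.3526163571683, 'cy': 246.661489005509, 'R': array([[ 0.99992765,  0.00624544, -0.01028053],
       [-0.00447664, -0.60005105, -0.79994919],
       [-0.01116487,  0.79993733, -0.59997968]]), 't': array([-0.55121372,  0.02134013,  1.45887807])} 0.995703125
```

View pics/scene0.png

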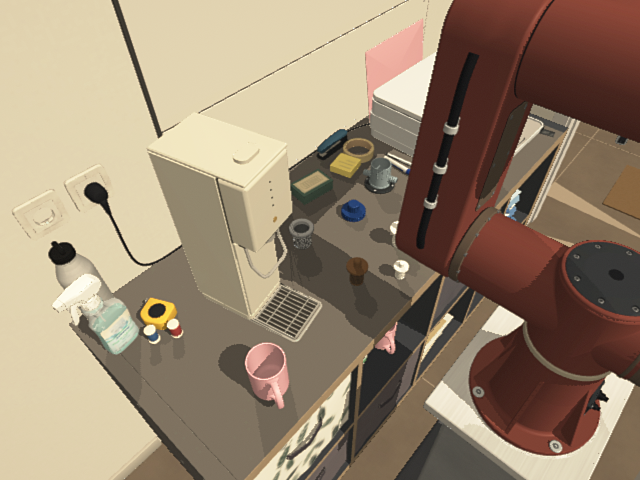

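View pics/side0.png

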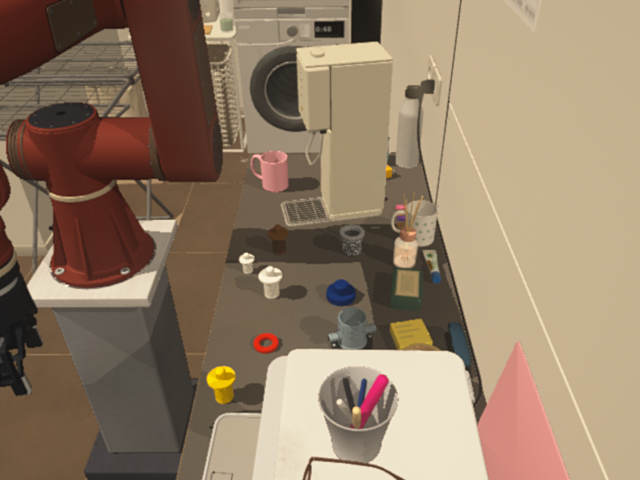

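The side view shows the housing (352,328), strainer (352,240), cap (341,293), gasket (266,343) and used cartridge (278,240). There are three cartridge candidates:
- small white (247,263)
- larger white (270,282)
- yellow (222,384)

The larger white one fits: it isn't yellow, and it's the bigger of the two whites. I'll confirm it in a crop and measure.

Run:
```python
from h import *
z=np.load("side0.npz");p,d=z["p"],z["d"];c=get_calibration("side")
save("crop1.png",cv2.resize(p[220:420,190:450],None,fx=3,fy=3,interpolation=cv2.INTER_CUBIC)[:600,:780])
P=cloud(c,d);np.save("P.npy",P)
def rep(n,u,v,r):
    Q=P[v-r:v+r,u-r:u+r].reshape(-1,3);D=d[v-r:v+r,u-r:u+r].ravel()
    Q=Q[(D>0)&(Q[:,2]>0.004)]
    top=np.percentile(Q[:,2],99); T=Q[Q[:,2]>top-0.006]
    print(n,"top %.3f"%top,"topmean",T.mean(0).round(3),"min",T.min(0).round(3),"max",T.max(0).round(3),len(T),"full",Q.min(0).round(3),Q.max(0).round(3))
for a in [("small",247,263,12),("big",270,282,18),("yellow",222,384,22),("used",278,240,17),("strainer",352,240,18),("cap",341,293,19),("gasket",266,343,17),("housing",352,328,26),("tin",407,287,22),("mug",272,170,25)]: rep(*a)
```

```text
small top 0.055 topmean [ 0.372 -0.068  0.053] min [ 0.368 -0.07   0.049] max [ 0.377 -0.064  0.056] 13 full [ 0.342 -0.086  0.004] [0.393 0.003 0.056]
big top 0.079 topmean [ 0.436 -0.152  0.077] min [ 0.428 -0.159  0.073] max [ 0.444 -0.142  0.081] 38 full [ 0.382 -0.177  0.004] [ 0.469 -0.045  0.081]
yellow top 0.080 topmean [ 0.369 -0.444  0.077] min [ 0.36  -0.451  0.074] max [ 0.376 -0.435  0.081] 58 full [ 0.314 -0.47   0.004] [ 0.398 -0.367  0.081]
used top 0.079 topmean [0.443 0.011 0.077] min [0.436 0.001 0.074] max [0.451 0.02  0.082] 28 full [ 0.392 -0.015  0.004] [0.481 0.132 0.082]
strainer top 0.066 topmean [0.624 0.009 0.063] min [ 0.595 -0.025  0.06 ] max [0.654 0.042 0.067] 195 full [ 0.58  -0.025  0.004] [0.672 0.136 0.067]
cap top 0.077 topmean [ 0.611 -0.28   0.074] min [ 0.592 -0.286  0.071] max [ 0.629 -0.273  0.079] 50 full [ 0.552 -0.286  0.004] [ 0.636 -0.087  0.079]
gasket top 0.136 topmean [ 0.481 -0.467  0.134] min [ 0.474 -0.471  0.132] max [ 0.486 -0.462  0.136] 22 full [ 0.404 -0.471  0.004] [ 0.486 -0.26   0.136]
housing top 0.156 topmean [ 0.603 -0.47   0.154] min [ 0.562 -0.476  0.15 ] max [ 0.648 -0.461  0.158] 228 full [ 0.561 -0.476  0.004] [ 0.672 -0.183  0.158]
tin top 0.040 topmean [ 0.743 -0.156  0.036] min [ 0.703 -0.21   0.034] max [ 0.782 -0.096  0.042] 824 full [ 0.692 -0.213  0.004] [ 0.806 -0.05   0.042]
mug top 0.099 topmean [0.41  0.332 0.096] min [0.367 0.29  0.093] max [0.447 0.373 0.1  ] 100 full [0.319 0.279 0.004] [0.469 0.53  0.1  ]
```

View pics/crop1.png

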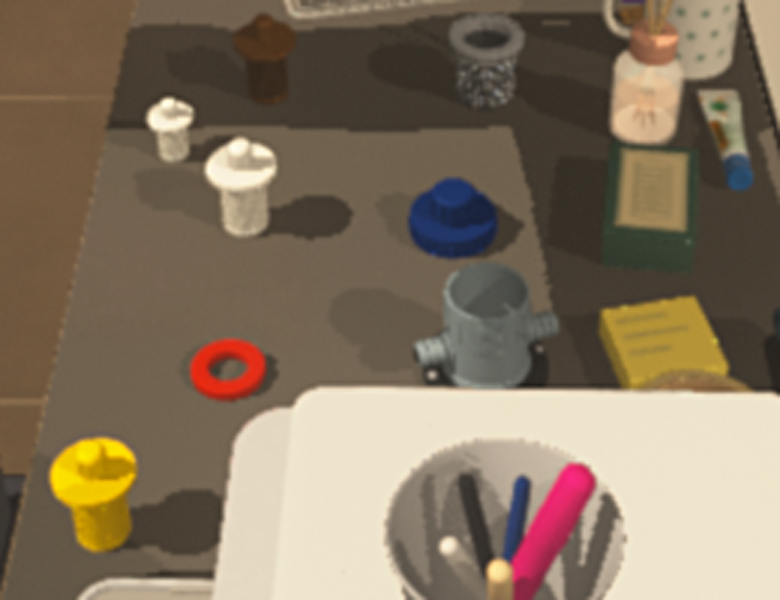

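The crop confirms it: the larger white cartridge is at side (270,282), the small white one is at (247,263), and the yellow one at the lower left is ruled out by colour. The housing, strainer, cap and gasket are all clear in view. Next I'll refine the positions with height-layer circle fits.

```bash
cat >> h.py <<'E'
from scipy.optimize import least_squares
def fit(Q,r=None):
    m=Q[:,:2].mean(0)
    if r is None:
        s=least_squares(lambda x:np.hypot(*(Q[:,:2]-x[:2]).T)-x[2],[*m,.03],loss="soft_l1",f_scale=.001)
    else: s=least_squares(lambda x:np.hypot(*(Q[:,:2]-x[:2]).T)-r,m,loss="soft_l1",f_scale=.001)
    return s.x.round(4)
def box(P,xy,r,z0,z1):
    Q=P.reshape(-1,3); return Q[(np.hypot(Q[:,0]-xy[0],Q[:,1]-xy[1])<r)&(Q[:,2]>z0)&(Q[:,2]<z1)]
def rect(Q):
    return cv2.minEnclosingCircle(Q[:,:2].astype(np.float32))
E
python3 - <<'E'
from h import *
P=np.load("P.npy")
for n,xy,r,z0,z1 in [("strainer",(.624,.009),.05,.056,.07),("cart knob",(.436,-.152),.02,.07,.085),("cart head",(.436,-.152),.04,.052,.066),("used head",(.443,.011),.04,.052,.066),("cap grip top",(.611,-.165),.05,.036,.05),("cap plate",(.611,-.165),.05,.014,.024),("gasket",(.43,-.31),.05,.005,.014),("housing rim",(.62,-.29),.05,.069,.085)]:
    Q=box(P,xy,r,z0,z1); print(n,len(Q),rect(Q),Q.mean(0).round(3),np.percentile(Q[:,2],[5,50,95]).round(4),fit(Q))
E
```

```text
strainer 252 ((0.6259422302246094, 0.008622569032013416), 0.03433376923203468) [0.624 0.008 0.062] [0.0566 0.062  0.0653] [0.6242 0.0084 0.0262]
cart knob 50 ((0.435696005821228, -0.15140879154205322), 0.009249190799891949) [ 0.436 -0.153  0.076] [0.0706 0.0765 0.0799] [ 0.4361 -0.1513  0.0063]
cart head 248 ((0.4369716942310333, -0.15053291618824005), 0.02785351313650608) [ 0.437 -0.156  0.058] [0.0546 0.0584 0.0622] [ 0.4356 -0.1495  0.0203]
used head 193 ((0.44041019678115845, 0.013771611265838146), 0.028484085574746132) [0.443 0.007 0.059] [0.0546 0.0588 0.063 ] [0.4422 0.0142 0.0207]
cap grip top 122 ((0.5966920256614685, -0.16049589216709137), 0.019931800663471222) [ 0.594 -0.162  0.041] [0.0373 0.0408 0.0435] [ 0.5934 -0.1615  0.0116]
cap plate 304 ((0.5938568711280823, -0.16082635521888733), 0.035130225121974945) [ 0.595 -0.17   0.019] [0.0154 0.0189 0.0221] [ 0.5939 -0.1583  0.0272]
gasket 293 ((0.43744757771492004, -0.29919567704200745), 0.03578246384859085) [ 0.436 -0.309  0.009] [0.006  0.0095 0.0121] [ 0.436  -0.3092  0.0208]
housing rim 195 ((0.614503026008606, -0.3040655255317688), 0.031270839273929596) [ 0.615 -0.306  0.074] [0.0696 0.0742 0.078 ] [ 0.6138 -0.3044  0.0271]
```

Run:
```python
from h import *
z=np.load("side0.npz");Q=cloud(get_calibration("side"),z["d"]).reshape(-1,3)
z2=np.load("scene0.npz");Q2=cloud(get_calibration("scene"),z2["d"]).reshape(-1,3)
# height map max, 5cm cells, both views
for nm,S in(("side",Q),("scene",Q2)):
    print(nm,"rows x .25..0.9, cols y .35..-.7")
    for x in np.arange(.25,.9,.05):
        r=[]
        for y in np.arange(.3,-.75,-.05):
            m=S[(abs(S[:,0]-x-.025)<.025)&(abs(S[:,1]-y-.025)<.025)&(S[:,2]>-.02)&(S[:,2]<.7)]
            r.append("%3d"%(100*np.percentile(m[:,2],98)) if len(m)>3 else "  .")
        print("%.2f"%x," ".join(r))
```

```text
side rows x .25..0.9, cols y .35..-.7
0.25   .   .   .   .   .   .   .  24  61  63   .   .   .   .   .   .   .   .   .   .   .
0.30   0   0   0   0   0  43  58  60  62  62   0   0   0   0   0   5   5   0   0   0   .
0.35   9   9   0   0   0   0   0   0   5   0   0   0   0   0   0   7   6   4   4   4   .
0.40   9   9   1   1   0   0   7   6   0   7   7   0   1   1   0   0   0   4   4   4   .
0.45   0   0  43   1   1   0   6   5   0   6   5   0   0   1   .   .  15  15  15  15  15
0.50   0  43  44  44  43   0   0   0   0   0   0   0   0   0   .   .  15  15  15  15  18
0.55   .  43  43  44  43   0   6   6   0   4   4   0   7   7   .   .  15  15  26  26  26
0.60   .  43  43  43  42   .   6   6   0   2   4   0   7   7   .   .  15  15  26  28  26
0.65   .  43  43  43   0   0   6   0   0   0   0   0   3   3   .   .  15  15  15  25  25
0.70   0   0  43  43   0   8   0  18   9   3   3   3   2   2   .   .  15  15  15  15  15
0.75   0   0   1   1   9   9   9  18  16   3   3   3   2   2   .   .  15  15  15  15  15
0.80  30   0   0   .   9   9   9   1   2   2   0   0   4   4   5   4   1  20  20  2
[... 590 characters left out ...]
3  44  44  43   0   0   0   0   0   0   0   0   0   .   .   .   .   .   .   .
0.55   0  43  43  44  43   0   6   0   0   3   4   0   7   7   1   1   .   .   .   .   .
0.60   0  43  43  43  14   0   6   6   0   3   4   0   7   7   1   1  15  15   .   .   .
0.65   0  43  43  43   .   0   6   3   0   0   0   0   3   0   1   1  15  15  15  15   .
0.70   0   0  43  43   .   .   0   0   3   3   3   3   2   2   2   2  15  15  15  15  15
0.75   0   0   .   .   .   .   .   .   3   3   3   3   2   2   2   2  15  15  15  15  15
0.80  30   0   0   .   .   .   .   .   .   0   0   0   4   4   5   1   2  20  21  21  21
0.85  63  61  60  59  57  56  54  53  51  50  48  47  45  44  42  41  39  38  37  35  34
```

Request:
move_arm:
  targets:
    - {"tx": 0.78,"ty": 0.99,"tz": 0.24,"twist": 0.0165}
    - {"tx": 0.78,"ty": 0.99,"tz": 0.24,"twist": 0.0165}
    - {"tx": 0.78,"ty": 0.99,"tz": 0.24,"twist": 0.0165}
    - {"tx": 0.78,"ty": 0.99,"tz": 0.24,"twist": 0.0165}
    - {"tx": 0.78,"ty": 0.99,"tz": 0.24,"twist": 0.0165}
    - {"tx": 0.78,"ty": 0.99,"tz": 0.24,"twist": 0.0165}
    - {"tx": 0.78,"ty": 0.99,"tz": 0.24,"twist": 0.0165}
    - {"tx": 0.78,"ty": 0.99,"tz": 0.24,"twist": 0.0165}
    - {"tx": 0.78,"ty": 0.99,"tz": 0.24,"twist": 0.0165}
    - {"tx": 0.78,"ty": 0.99,"tz": 0.24,"twist": 0.0165}
    - {"tx": 0.78,"ty": 0.99,"tz": 0.24,"twist": 0.0165}
    - {"tx": 0.78,"ty": 0.99,"tz": 0.24,"twist": 0.0165}
    - {"tx": 0.78,"ty": 0.99,"tz": 0.24,"twist": 0.0165}
    - {}
    - {}

```text
validation failed for argument at $.ta...
```

Run:
```python
from h import *
s=read_state(); print({k:np.round(s[k],3) for k in("clock","joints","ee_pos","ee_rot","wrist_force")})
c=get_calibration("wrist");p,d=snapshot("wrist");save("w1.png",p);np.savez("w1.npz",p=p,d=d,R=c["R"],t=c["t"])
print(c)
P0=np.load("P.npy").reshape(-1,3);m=(P0[:,2]>.2)&(P0[:,0]>.4)&(P0[:,0]<.72)&(P0[:,1]>.03);print("machine miny",np.percentile(P0[m,1],.5))
P=cloud(c,d);np.save("Pw1.npy",P)
for n,xy,r,z0,z1 in [("strainer",(.624,.009),.05,.056,.07),("cart knob",(.436,-.152),.02,.07,.085),("cart head",(.436,-.152),.04,.052,.066),("used head",(.443,.011),.04,.052,.066),("cap grip top",(.611,-.165),.05,.036,.05),("cap plate",(.611,-.165),.05,.014,.024),("gasket",(.43,-.31),.05,.005,.014),("housing rim",(.614,-.304),.05,.069,.085)]:
    Q=box(P,xy,r,z0,z1)
    if len(Q)>5: print(n,len(Q),np.round(rect(Q)[0],4),round(rect(Q)[1],4),Q.mean(0).round(4),np.percentile(Q[:,2],[5,50,95]).round(4))
```

```text
{'clock': np.float64(0.1), 'joints': array([-1.567,  0.105,  0.097,  1.564,  0.   ,  1.353]), 'ee_pos': array([ 0.132, -0.585,  0.256]), 'ee_rot': array([ 0.994,  0.111,  0.   , -0.001]), 'wrist_force': array([-0.578,  0.119,  0.018])}
{'vfov': 67.98648843982923, 'cx': 321.691834369719, 'cy': 238.40596329925506, 'R': array([[ 2.19504047e-01, -9.75611339e-01, -6.99383255e-04],
       [-9.41977921e-01, -2.12123319e-01,  2.60156287e-01],
       [-2.53959779e-01, -5.64465545e-02, -9.65566268e-01]]), 't': array([-0.60077478, -0.03263575,  0.37877734])}
machine miny 0.12738956194991952
```

View pics/w1.png

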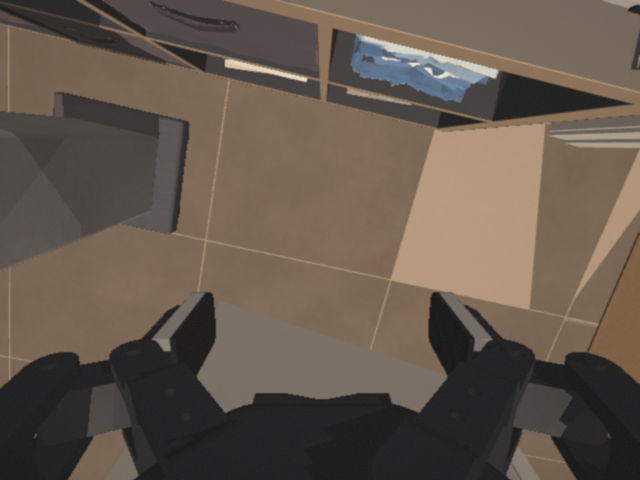

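The move was refused, probably because of the empty rows, so the picture shows only the floor from the start pose. I'll resend with every field given.

Request:
move_arm:
  targets:
    - {"tx": 0.78,"ty": 0.99,"tz": 0.24,"twist": 0.0165}
    - {"tx": 0.78,"ty": 0.99,"tz": 0.24,"twist": 0.0165}
    - {"tx": 0.78,"ty": 0.99,"tz": 0.24,"twist": 0.0165}
    - {"tx": 0.78,"ty": 0.99,"tz": 0.24,"twist": 0.0165}
    - {"tx": 0.78,"ty": 0.99,"tz": 0.24,"twist": 0.0165}
    - {"tx": 0.78,"ty": 0.99,"tz": 0.24,"twist": 0.0165}
    - {"tx": 0.78,"ty": 0.99,"tz": 0.24,"twist": 0.0165}
    - {"tx": 0.78,"ty": 0.99,"tz": 0.24,"twist": 0.0165}
    - {"tx": 0.78,"ty": 0.99,"tz": 0.24,"twist": 0.0165}
    - {"tx": 0.78,"ty": 0.99,"tz": 0.24,"twist": 0.0165}
    - {"tx": 0.78,"ty": 0.99,"tz": 0.24,"twist": 0.0165}
    - {"tx": 0.78,"ty": 0.99,"tz": 0.24,"twist": 0.0165}
    - {"tx": 0.78,"ty": 0.99,"tz": 0.24,"twist": 0.0165}
    - {"tx": 0,"ty": 0,"tz": 0,"twist": 0}
    - {"tx": 0,"ty": 0,"tz": 0,"twist": 0}

```text
clock: 2.02
ee_pos: [0.436, -0.1994, 0.3496]
ee_rot: [0.708, 0.706, -0.0, -0.0]
wrist_force: [0.4, 0.2, -0.3]
opening: 0.998
finger_force: 0.0
```

```bash
cat > w.py <<'E'
from h import *
import sys
L=[("strainer",(.624,.009),.045,.056,.07),("cart knob",(.436,-.152),.02,.07,.085),("cart head",(.436,-.152),.04,.052,.066),("used head",(.443,.011),.04,.052,.066),("cap grip top",(.594,-.16),.03,.036,.05),("cap plate",(.594,-.16),.045,.014,.024),("gasket",(.436,-.305),.045,.005,.014),("housing rim",(.614,-.304),.045,.069,.085)]
def look(n,view="wrist"):
    s=read_state(); print({k:np.round(s[k],3) for k in("clock","joints","ee_pos","ee_rot")})
    c=get_calibration(view);p,d=snapshot(view);save(n+".png",p);np.savez(n+".npz",p=p,d=d,R=c["R"],t=c["t"])
    print("cam",-np.array(c["R"]).T@c["t"])
    P=cloud(c,d);P[d==0]=9
    for a,xy,r,z0,z1 in L:
        Q=box(P,xy,r,z0,z1)
        if len(Q)>5: print(a,len(Q),np.round(rect(Q)[0],4),round(rect(Q)[1],4),Q.mean(0).round(4),np.percentile(Q[:,2],[5,50,95]).round(4),[int(q) for q in proj(c,Q.mean(0))])
    return c,p,d,P
E
python3 - <<'E'
from w import *
look("w2")
E
```

```text
{'clock': np.float64(2.025), 'joints': array([-0.703, -0.216, -0.04 ,  1.747, -0.   ,  0.87 ]), 'ee_pos': array([ 0.436, -0.199,  0.35 ]), 'ee_rot': array([ 0.708,  0.706, -0.   , -0.   ])}
cam [ 0.43730492 -0.1345876   0.46777962]
strainer 937 [0.6225 0.0029] 0.0304 [ 0.6211 -0.0098  0.0616] [0.0573 0.062  0.0639] [503, 13]
cart knob 227 [ 0.4355 -0.1509] 0.0096 [ 0.4355 -0.1508  0.0775] [0.0743 0.0779 0.0797] [320, 157]
cart head 1445 [ 0.4354 -0.151 ] 0.0259 [ 0.4355 -0.1504  0.0587] [0.0573 0.0587 0.0601] [320, 156]
used head 750 [0.4419 0.0039] 0.0245 [ 0.4419 -0.0034  0.0583] [0.0558 0.0585 0.0599] [326, 8]
cap grip top 633 [ 0.5936 -0.1599] 0.0176 [ 0.5925 -0.1597  0.0403] [0.0378 0.0406 0.0419] [453, 164]
cap plate 1528 [ 0.5932 -0.1601] 0.0336 [ 0.5899 -0.159   0.0186] [0.0169 0.0186 0.0202] [445, 162]
gasket 763 [ 0.4353 -0.3083] 0.0261 [ 0.4355 -0.3073  0.0094] [0.0075 0.0096 0.0109] [320, 272]
housing rim 419 [ 0.6134 -0.3037] 0.0291 [ 0.6173 -0.2978  0.0737] [0.0695 0.0744 0.0765] [473, 284]
```

View pics/w2.png

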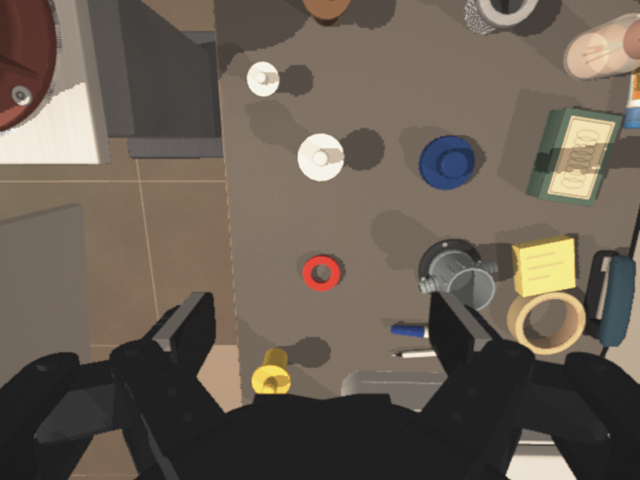

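The wrist view shows the cartridge (320,157), gasket (321,273), cap (448,162), housing (465,280) and strainer (503,12), and the heights agree with the text. Next I'll move to the strainer and measure the fingertips from the depth image.

Request:
move_arm:
  targets:
    - {"tx": 0.78,"ty": 0.7,"tz": -0.62,"twist": 0}
    - {"tx": 0.78,"ty": 0.7,"tz": -0.62,"twist": 0}
    - {"tx": 0.78,"ty": 0.7,"tz": -0.62,"twist": 0}
    - {"tx": 0.78,"ty": 0.7,"tz": -0.62,"twist": 0}
    - {"tx": 0.78,"ty": 0.7,"tz": -0.62,"twist": 0}
    - {"tx": 0.78,"ty": 0.7,"tz": -0.62,"twist": 0}
    - {"tx": 0.78,"ty": 0.7,"tz": -0.62,"twist": 0}
    - {"tx": 0.78,"ty": 0.7,"tz": -0.62,"twist": 0}
    - {"tx": 0,"ty": 0,"tz": 0,"twist": 0}
    - {"tx": 0,"ty": 0,"tz": 0,"twist": 0}

```text
clock: 3.32
ee_pos: [0.623, -0.0323, 0.2013]
ee_rot: [0.708, 0.706, -0.0, -0.0]
wrist_force: [0.1, -0.1, 0.1]
opening: 0.998
finger_force: 0.0
```

Run:
```python
from w import *
c,p,d,P=look("w3")
e=read_state()["ee_pos"]
for sl in [(slice(280,400),slice(140,220)),(slice(280,400),slice(420,510))]:
    Q=P[sl].reshape(-1,3)-e; Q=Q[(abs(Q[:,0])<.07)&(abs(Q[:,1])<.03)&(Q[:,2]<.0)]; print("tips rel",len(Q),Q.min(0),Q.max(0))
```

```text
{'clock': np.float64(3.325), 'joints': array([-0.261,  0.173,  0.072,  1.47 , -0.   ,  1.312]), 'ee_pos': array([ 0.623, -0.032,  0.201]), 'ee_rot': array([ 0.708,  0.706, -0.   , -0.   ])}
cam [0.62431872 0.03250269 0.31944237]
strainer 3644 [0.624  0.0107] 0.032 [0.6239 0.0121 0.062 ] [0.0574 0.0624 0.0636] [321, 171]
cart head 786 [ 0.4346 -0.134 ] 0.0187 [ 0.4349 -0.1335  0.0582] [0.0548 0.0586 0.0598] [94, 349]
used head 3454 [0.4424 0.0137] 0.0269 [0.4461 0.014  0.0586] [0.0563 0.0586 0.0602] [74, 169]
cap grip top 972 [ 0.5935 -0.1594] 0.0178 [ 0.594  -0.1576  0.0402] [0.0374 0.0404 0.0416] [288, 361]
cap plate 2112 [ 0.5942 -0.1593] 0.0336 [ 0.5949 -0.1512  0.0186] [0.0167 0.0187 0.0202] [291, 342]
gasket 135 [ 0.4163 -0.3072] 0.0153 [ 0.4152 -0.3093  0.0096] [0.0087 0.0096 0.0105] [131, 467]
tips rel 724 [-0.05537687 -0.0123585  -0.01245174] [-4.12319848e-02  1.06413733e-02 -1.12664597e-05]
tips rel 729 [ 0.04298172 -0.01213641 -0.01264394] [ 5.7053943e-02  1.0458272e-02 -1.5483791e-06]
```

Request:
move_arm:
  targets:
    - {"tx": 0.03,"ty": 0.7,"tz": 0,"twist": 0}
    - {"tx": 0,"ty": 0.7,"tz": 0,"twist": 0}
    - {"tx": 0,"ty": 0,"tz": -0.8,"twist": 0}
    - {"tx": 0,"ty": 0,"tz": -0.8,"twist": 0}
    - {"tx": 0,"ty": 0,"tz": -0.8,"twist": 0}
    - {"tx": 0,"ty": 0,"tz": -0.8,"twist": 0}
    - {"tx": 0,"ty": 0,"tz": -0.8,"twist": 0}
    - {"tx": 0,"ty": 0,"tz": -0.8,"twist": 0}
    - {"tx": 0,"ty": 0,"tz": 0,"twist": 0}

```text
clock: 4.5
ee_pos: [0.6227, 0.0121, 0.0555]
ee_rot: [0.707, 0.707, -0.001, -0.001]
wrist_force: [0.1, 0.3, 0.6]
opening: 0.998
finger_force: 0.0
```

Request:
move_arm:
  targets:
    - {"tx": 0,"ty": 0,"tz": 0,"twist": 0}
    - {"tx": 0,"ty": 0,"tz": 0,"twist": 0}
    - {"tx": 0,"ty": 0,"tz": 0,"twist": 0}
    - {"tx": 0,"ty": 0,"tz": 0,"twist": 0}
    - {"tx": 0,"ty": 0,"tz": 0,"twist": 0}
    - {"tx": 0,"ty": 0,"tz": 0,"twist": 0}
  gripper: 0
  squeeze: 40

```text
clock: 5.25
ee_pos: [0.6254, 0.0109, 0.0591]
ee_rot: [0.707, 0.707, 0.001, 0.001]
wrist_force: [-1.5, 1.9, 6.6]
opening: 0.698
finger_force: 43.8
```

Request:
move_arm:
  targets:
    - {"tx": 0,"ty": 0,"tz": 0.3,"twist": 0}
    - {"tx": 0,"ty": 0,"tz": 0.8,"twist": 0}
    - {"tx": 0,"ty": 0,"tz": 0.8,"twist": 0}
    - {"tx": 0,"ty": 0,"tz": 0.8,"twist": 0}
    - {"tx": 0,"ty": 0,"tz": 0.8,"twist": 0}
    - {"tx": 0,"ty": 0,"tz": 0,"twist": 0}
    - {"tx": 0,"ty": 0,"tz": 0,"twist": 0}

```text
clock: 6.12
ee_pos: [0.624, 0.0108, 0.1613]
ee_rot: [0.708, 0.707, -0.0, -0.0]
wrist_force: [0.2, -0.1, -1.5]
opening: 0.701
finger_force: 43.5
```

Run:
```python
from w import *
c,p,d,P=look("w4")
e=read_state()["ee_pos"]
Q=P.reshape(-1,3)-e; Q=Q[(abs(Q[:,0])<.036)&(abs(Q[:,1])<.04)&(abs(Q[:,2])<.04)];
h=np.histogram(Q[:,2],20);print(h[0],h[1].round(3))
t=np.percentile(Q[:,2],99);T=Q[(Q[:,2]>t-.004)];print(t,rect(T),len(T))
A=np.c_[T[:,:2],np.ones(len(T))];print("plane",np.linalg.lstsq(A,T[:,2],rcond=None)[0])
```

```text
{'clock': np.float64(6.125), 'joints': array([-0.192,  0.181,  0.009,  1.399, -0.   ,  1.38 ]), 'ee_pos': array([0.624, 0.011, 0.161]), 'ee_rot': array([ 0.708,  0.707, -0.   , -0.   ])}
cam [0.62530695 0.07561661 0.27949923]
cart head 8 [ 0.449  -0.1291] 0.001 [ 0.449  -0.129   0.0544] [0.0531 0.0542 0.0561] [90, 421]
used head 4066 [0.4424 0.0129] 0.0267 [0.4475 0.0155 0.0586] [0.0557 0.0586 0.0604] [45, 239]
cap plate 64 [ 0.5813 -0.1325] 0.0087 [ 0.5811 -0.131   0.0173] [0.0146 0.0175 0.0191] [271, 390]
[ 460  448  444  478  529  573  705  763  889 1788 7310 5513  551  571
  862  161  264  405  528  245] [-0.04  -0.036 -0.032 -0.028 -0.024 -0.02  -0.016 -0.012 -0.008 -0.004
 -0.     0.004  0.008  0.012  0.016  0.02   0.024  0.028  0.032  0.036
  0.04 ]
0.03608141077859713 ((-3.430992364883423e-06, 0.010912598110735416), 0.03605226054787636) 761
plane [-0.00576577  0.69460785  0.02750875]
```

View pics/w4.png

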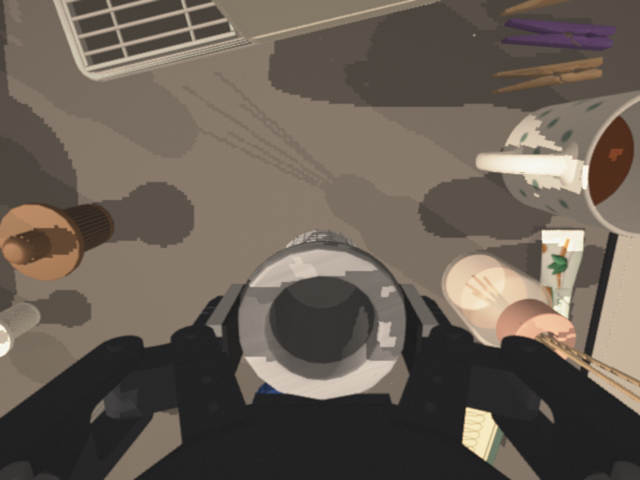

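The strainer is held, with its collar at (322,320) looking level. Next I'll fit the collar's top for offset and tilt.

```bash
cat > held.py <<'E'
from h import *
def held(n,e,z0,z1,r0,r1,y0=-.005,cx=0.):
    z=np.load(n+".npz");c=get_calibration("wrist");c.update(R=z["R"],t=z["t"])
    Q=cloud(c,z["d"]).reshape(-1,3)-e; rr=np.hypot(Q[:,0],Q[:,1])
    T=Q[(rr<r1)&(rr>r0)&(Q[:,2]>z0)&(Q[:,2]<z1)&(Q[:,1]>y0)]
    k=np.ones(len(T),bool)
    for _ in range(5):
        A=np.c_[T[:,:2],np.ones(len(T))];b=np.linalg.lstsq(A[k],T[k,2],rcond=None)[0];k=abs(A@b-T[:,2])<.0012
    T=T[k]; print("plane",b.round(4),len(T),"circle",rect(T),"x",T[:,0].min(),T[:,0].max(),"ymax",T[:,1].max())
    return T
E
python3 - <<'E'
from held import *
e=np.array([.624,.0108,.1613])
T=held("w4",e,0,.012,.019,.036,-.03)
for r in(.0205,.031):
    rr=np.hypot(T[:,0],T[:,1]); B=T[abs(rr-r)<.0025]; print(r,fit(B),fit(B,r))
E
```

```text
plane [-0.0064  0.0007  0.0034] 10679 circle ((5.886512735742144e-05, 0.004094399977475405), 0.03507113829255104) x -0.03443490758134371 0.03451057494155141 ymax 0.030847322393061174
0.0205 [0.0005 0.     0.0218] [0. 0.]
0.031 [0.0005 0.     0.0295] [-0.0004 -0.0009]
```

Request:
move_arm:
  targets:
    - {"tx": -0.03,"ty": -0.5,"tz": 0.2,"twist": 0}
    - {"tx": -0.03,"ty": -0.9,"tz": 0,"twist": 0}
    - {"tx": -0.03,"ty": -0.9,"tz": 0,"twist": 0}
    - {"tx": -0.03,"ty": -0.9,"tz": 0,"twist": 0}
    - {"tx": -0.03,"ty": -0.9,"tz": 0,"twist": 0}
    - {"tx": -0.03,"ty": -0.9,"tz": 0,"twist": 0}
    - {"tx": -0.03,"ty": -0.9,"tz": 0,"twist": 0}
    - {"tx": -0.03,"ty": -0.9,"tz": 0,"twist": 0}
    - {"tx": -0.03,"ty": -0.9,"tz": 0,"twist": 0}
    - {"tx": -0.03,"ty": -0.9,"tz": 0,"twist": 0}
    - {"tx": -0.03,"ty": -0.9,"tz": 0,"twist": 0}
    - {"tx": -0.02,"ty": -0.9,"tz": 0,"twist": 0}
    - {"tx": 0,"ty": -0.1,"tz": 0,"twist": 0}
    - {"tx": 0,"ty": 0,"tz": 0,"twist": 0}
    - {"tx": 0,"ty": 0,"tz": 0,"twist": 0}

```text
clock: 8.05
ee_pos: [0.6139, -0.3035, 0.1681]
ee_rot: [0.707, 0.707, 0.0, -0.0]
wrist_force: [-0.9, -0.4, -1.2]
opening: 0.703
finger_force: 43.5
```

Run:
```python
from w import *
c,p,d,P=look("w5")
for v in("side","scene"): look("w5"+v,v)
```

```text
{'clock': np.float64(8.05), 'joints': array([-0.65 ,  0.366,  0.237,  1.442,  0.   ,  0.922]), 'ee_pos': array([ 0.614, -0.303,  0.168]), 'ee_rot': array([ 0.707,  0.707,  0.   , -0.   ])}
cam [ 0.61509726 -0.23873184  0.2863623 ]
cart head 1421 [ 0.4448 -0.1679] 0.0173 [ 0.4451 -0.1683  0.0579] [0.0543 0.0583 0.0597] [22, 14]
cap grip top 1829 [ 0.5937 -0.1602] 0.0175 [ 0.5941 -0.1648  0.0402] [0.0377 0.0403 0.0417] [287, 17]
cap plate 4027 [ 0.594  -0.1604] 0.0335 [ 0.5948 -0.1716  0.0185] [0.017  0.0185 0.02  ] [291, 39]
gasket 2435 [ 0.436  -0.3082] 0.0263 [ 0.4369 -0.3072  0.0092] [0.0067 0.0094 0.0107] [99, 230]
housing rim 719 [ 0.6135 -0.3008] 0.0288 [ 0.6134 -0.2858  0.0745] [0.0696 0.0752 0.0764] [318, 222]
{'clock': np.float64(8.1), 'joints': array([-0.649,  0.366,  0.237,  1.442,  0.   ,  0.922]), 'ee_pos': array([ 0.614, -0.303,  0.168]), 'ee_rot': array([ 0.707,  0.707,  0.   , -0.   ])}
cam [ 0.56755756 -1.15076329  0.88670144]
cart knob 49 [ 0.4335 -0.1522] 0.0112 [ 0.4361 -0.1531  0.0761] [0.0712 0.077  0.0801] [269, 269]
cart head 250 [ 0.435  -0.1512] 0.0269 [ 0.43
[... 360 characters left out ...]
 0.6128 -0.3044] 0.0298 [ 0.6134 -0.3113  0.0735] [0.0696 0.0738 0.0774] [352, 320]
{'clock': np.float64(8.15), 'joints': array([-0.65 ,  0.366,  0.237,  1.442,  0.   ,  0.922]), 'ee_pos': array([ 0.614, -0.303,  0.168]), 'ee_rot': array([0.707, 0.707, 0.   , 0.   ])}
cam [0.03089713 0.56748266 0.9089609 ]
used head 270 [0.4425 0.0153] 0.0272 [0.4394 0.018  0.059 ] [0.055  0.059  0.0624] [356, 266]
cap grip top 85 [ 0.5913 -0.157 ] 0.018 [ 0.5919 -0.1563  0.0407] [0.037  0.0409 0.0433] [353, 203]
cap plate 227 [ 0.5925 -0.1562] 0.0348 [ 0.5873 -0.1493  0.0189] [0.0151 0.0189 0.0222] [352, 211]
housing rim 11 [ 0.6322 -0.287 ] 0.0139 [ 0.6319 -0.2848  0.0748] [0.0713 0.0745 0.0789] [371, 164]
```

Request:
move_arm:
  targets:
    - {"tx": -0.01,"ty": -0.01,"tz": -0.5,"twist": 0}
    - {"tx": 0,"ty": 0,"tz": -0.4,"twist": 0}
    - {"tx": 0,"ty": 0,"tz": -0.3,"twist": 0}
    - {"tx": 0,"ty": 0,"tz": -0.3,"twist": 0}
    - {"tx": 0,"ty": 0,"tz": -0.3,"twist": 0}
    - {"tx": 0,"ty": 0,"tz": 0,"twist": 0}

```text
clock: 8.95
ee_pos: [0.6131, -0.3042, 0.1131]
ee_rot: [0.708, 0.707, -0.0, -0.001]
wrist_force: [-0.5, -0.0, -1.2]
opening: 0.702
finger_force: 43.5
```

Request:
move_arm:
  targets:
    - {"tx": 0,"ty": 0,"tz": -0.3,"twist": 0}
    - {"tx": 0,"ty": 0,"tz": -0.3,"twist": 0}
    - {"tx": 0,"ty": 0,"tz": -0.2,"twist": 0}
    - {"tx": 0,"ty": 0,"tz": -0.15,"twist": 0}
    - {"tx": 0,"ty": 0,"tz": 0,"twist": 0}
    - {"tx": 0,"ty": 0,"tz": 0,"twist": 0}

```text
clock: 9.7
ee_pos: [0.6136, -0.3046, 0.0859]
ee_rot: [0.708, 0.707, 0.0, 0.0]
wrist_force: [1.0, -0.6, -0.8]
opening: 0.704
finger_force: 43.5
```

Request:
move_arm:
  targets:
    - {"tx": 0,"ty": 0,"tz": -0.06,"twist": 0}
    - {"tx": 0,"ty": 0,"tz": 0,"twist": 0}

```text
clock: 9.95
ee_pos: [0.6137, -0.3047, 0.0842]
ee_rot: [0.708, 0.707, 0.0, 0.0]
wrist_force: [-0.3, -0.8, 0.7]
opening: 0.699
finger_force: 43.6
```

Request:
move_arm:
  targets:
    - {"tx": 0,"ty": 0,"tz": 0,"twist": 0}
    - {"tx": 0,"ty": 0,"tz": 0,"twist": 0}
    - {"tx": 0,"ty": 0,"tz": 0,"twist": 0}
    - {"tx": 0,"ty": 0,"tz": 0,"twist": 0}
    - {"tx": 0,"ty": 0,"tz": 0.5,"twist": 0}
    - {"tx": 0,"ty": 0,"tz": 1,"twist": 0}
    - {"tx": 0,"ty": 0,"tz": 1,"twist": 0}
    - {"tx": 0,"ty": 0,"tz": 1,"twist": 0}
    - {"tx": 0,"ty": -0.5,"tz": 0.7,"twist": 0}
    - {"tx": 0,"ty": -0.5,"tz": 0,"twist": 0}
    - {"tx": 0,"ty": 0,"tz": 0,"twist": 0}
    - {"tx": 0,"ty": 0,"tz": 0,"twist": 0}
  gripper: 1

```text
clock: 11.45
ee_pos: [0.613, -0.334, 0.2083]
ee_rot: [0.708, 0.707, -0.0, -0.001]
wrist_force: [0.0, -0.4, -0.4]
opening: 1.001
finger_force: 0.0
```

```bash
cat >> w.py <<'E'
def top(P,xy,r,z0,z1):
    Q=box(P,xy,r,z0,z1);k=np.ones(len(Q),bool)
    for _ in range(6):
        A=np.c_[Q[:,:2]-xy,np.ones(len(Q))];b=np.linalg.lstsq(A[k],Q[k,2],rcond=None)[0];k=abs(A@b-Q[:,2])<.0012
    print("TOP tilt",b[:2].round(3),"z %.4f"%b[2],"circ",np.round(rect(Q[k])[0],4),round(rect(Q[k])[1],4),k.sum())
E
python3 - <<'E'
from w import *
c,p,d,P=look("w6"); top(P,(.6134,-.304),.04,.08,.1)
E
```

```text
{'clock': np.float64(11.45), 'joints': array([-0.686,  0.412,  0.366,  1.527,  0.   ,  0.887]), 'ee_pos': array([ 0.613, -0.334,  0.208]), 'ee_rot': array([ 0.708,  0.707, -0.   , -0.001])}
cam [ 0.61443607 -0.26937892  0.3266374 ]
cart head 18 [ 0.4363 -0.1763] 0.0045 [ 0.4362 -0.1763  0.054 ] [0.0527 0.0538 0.0551] [57, 0]
cap grip top 250 [ 0.5949 -0.1712] 0.0125 [ 0.5942 -0.1738  0.0392] [0.0365 0.0394 0.0412] [293, 3]
cap plate 2328 [ 0.5935 -0.1668] 0.0326 [ 0.5942 -0.1782  0.0185] [0.0167 0.0185 0.0201] [295, 20]
gasket 2010 [ 0.436  -0.3083] 0.0265 [ 0.4368 -0.3076  0.0093] [0.0069 0.0094 0.0107] [122, 187]
housing rim 691 [ 0.6147 -0.3053] 0.032 [ 0.6145 -0.306   0.0795] [0.0707 0.0816 0.0842] [322, 197]
TOP tilt [ 0.001 -0.001] z 0.0875 circ [ 0.6147 -0.305 ] 0.0308 3205
```

Request:
move_arm:
  targets:
    - {"tx": -0.85,"ty": 0.87,"tz": 0,"twist": 0}
    - {"tx": -0.85,"ty": 0.87,"tz": 0,"twist": 0}
    - {"tx": -0.85,"ty": 0.87,"tz": 0,"twist": 0}
    - {"tx": -0.85,"ty": 0.87,"tz": 0,"twist": 0}
    - {"tx": -0.85,"ty": 0.87,"tz": 0,"twist": 0}
    - {"tx": -0.85,"ty": 0.87,"tz": 0,"twist": 0}
    - {"tx": -0.82,"ty": 0.88,"tz": 0,"twist": 0}
    - {"tx": 0,"ty": 0,"tz": -0.5,"twist": 0}
    - {"tx": 0,"ty": 0,"tz": -0.9,"twist": 0}
    - {"tx": 0,"ty": 0,"tz": -0.9,"twist": 0}
    - {"tx": 0,"ty": 0,"tz": -0.9,"twist": 0}
    - {"tx": 0,"ty": 0,"tz": -0.6,"twist": 0}
    - {"tx": 0,"ty": 0,"tz": -0.2,"twist": 0}
    - {"tx": 0,"ty": 0,"tz": 0,"twist": 0}
    - {"tx": 0,"ty": 0,"tz": 0,"twist": 0}

```text
clock: 13.38
ee_pos: [0.4364, -0.1519, 0.0908]
ee_rot: [0.708, 0.707, 0.0, 0.001]
wrist_force: [0.3, 0.5, 0.3]
opening: 0.999
finger_force: 0.0
```

Request:
move_arm:
  targets:
    - {"tx": 0,"ty": 0.02,"tz": -0.17,"twist": 0}
    - {"tx": 0,"ty": 0,"tz": 0,"twist": 0}

```text
clock: 13.62
ee_pos: [0.4358, -0.1508, 0.0845]
ee_rot: [0.708, 0.707, 0.0, -0.0]
wrist_force: [0.4, 0.3, -0.0]
opening: 0.997
finger_force: 0.0
```

Request:
move_arm:
  targets:
    - {"tx": 0,"ty": 0,"tz": 0,"twist": 0}
    - {"tx": 0,"ty": 0,"tz": 0,"twist": 0}
    - {"tx": 0,"ty": 0,"tz": 0,"twist": 0}
    - {"tx": 0,"ty": 0,"tz": 0,"twist": 0}
    - {"tx": 0,"ty": 0,"tz": 0,"twist": 0}
    - {"tx": 0,"ty": 0,"tz": 0,"twist": 0}
    - {"tx": 0,"ty": 0,"tz": 0,"twist": 0}
    - {"tx": 0,"ty": 0,"tz": 0,"twist": 0}
  gripper: 0

```text
clock: 14.62
ee_pos: [0.436, -0.151, 0.0849]
ee_rot: [0.708, 0.707, 0.0, 0.0]
wrist_force: [-0.8, 0.0, 3.9]
opening: 0.184
finger_force: 39.2
```

Request:
move_arm:
  targets:
    - {"tx": 0,"ty": 0,"tz": 0.3,"twist": 0}
    - {"tx": 0,"ty": 0,"tz": 0.9,"twist": 0}
    - {"tx": 0,"ty": 0,"tz": 0.9,"twist": 0}
    - {"tx": 0,"ty": 0,"tz": 0.9,"twist": 0}
    - {"tx": 0,"ty": 0,"tz": 0.9,"twist": 0}
    - {"tx": 0,"ty": 0,"tz": 0,"twist": 0}
    - {"tx": 0,"ty": 0,"tz": 0,"twist": 0}

```text
clock: 15.5
ee_pos: [0.4357, -0.1508, 0.2011]
ee_rot: [0.708, 0.707, 0.0, -0.0]
wrist_force: [0.2, 0.2, -0.6]
opening: 0.186
finger_force: 39.2
```

Run:
```python
from w import *
from held import held
look("w7")
held("w7",read_state()["ee_pos"],-.04,-.018,.010,.03,-.03)
```

```text
{'clock': np.float64(15.5), 'joints': array([-0.618, -0.331, -0.408,  1.494,  0.   ,  0.954]), 'ee_pos': array([ 0.436, -0.151,  0.201]), 'ee_rot': array([ 0.708,  0.707,  0.   , -0.   ])}
cam [ 0.43699526 -0.08599104  0.31927174]
used head 1577 [0.4422 0.0028] 0.0239 [ 0.4419 -0.0042  0.0583] [0.0559 0.0585 0.0598] [329, 11]
cap grip top 1294 [ 0.5934 -0.1604] 0.0179 [ 0.592  -0.159   0.0402] [0.0376 0.0404 0.0417] [513, 235]
cap plate 2797 [ 0.5931 -0.1599] 0.0337 [ 0.5874 -0.1562  0.0186] [0.0169 0.0186 0.0201] [495, 225]
gasket 1345 [ 0.4351 -0.3078] 0.0263 [ 0.436  -0.3066  0.0093] [0.0067 0.0095 0.0107] [321, 370]
plane [-0.0143 -0.0007 -0.0257] 4348 circle ((0.0011381952790543437, 0.0001817134761950001), 0.026090681552886963) x -0.024585610154940485 0.026719225942385516 ymax 0.026051719736831166
```

Request:
move_arm:
  targets:
    - {"tx": 0.4,"ty": -0.33,"tz": 0,"twist": 0}
    - {"tx": 0.85,"ty": -0.75,"tz": 0,"twist": 0}
    - {"tx": 0.85,"ty": -0.75,"tz": 0,"twist": 0}
    - {"tx": 0.85,"ty": -0.75,"tz": 0,"twist": 0}
    - {"tx": 0.85,"ty": -0.75,"tz": 0,"twist": 0}
    - {"tx": 0.85,"ty": -0.75,"tz": 0,"twist": 0}
    - {"tx": 0.85,"ty": -0.75,"tz": 0,"twist": 0}
    - {"tx": 0.43,"ty": -0.3,"tz": 0,"twist": 0}
    - {"tx": 0,"ty": 0,"tz": 0,"twist": 0}
    - {"tx": 0,"ty": 0,"tz": 0,"twist": 0}
    - {"tx": 0,"ty": 0,"tz": 0,"twist": 0}

```text
clock: 16.92
ee_pos: [0.6134, -0.3043, 0.2018]
ee_rot: [0.707, 0.707, 0.0, -0.0]
wrist_force: [0.7, -0.3, -0.3]
opening: 0.189
finger_force: 39.3
```

Run:
```python
from w import *
from held import held
c,p,d,P=look("w8");e=read_state()["ee_pos"];print(e)
held("w8",e,-.04,-.018,.010,.03,-.03)
top(P,(.6147,-.305),.034,.083,.092)
```

```text
{'clock': np.float64(16.925), 'joints': array([-0.651,  0.364,  0.295,  1.502,  0.   ,  0.921]), 'ee_pos': array([ 0.613, -0.304,  0.202]), 'ee_rot': array([ 0.707,  0.707,  0.   , -0.   ])}
cam [ 0.61456529 -0.23946738  0.31999386]
cap grip top 1950 [ 0.5938 -0.16  ] 0.0177 [ 0.594  -0.1606  0.0402] [0.0378 0.0404 0.0418] [292, 25]
cap plate 3741 [ 0.5939 -0.1602] 0.0335 [ 0.5947 -0.1665  0.0185] [0.0171 0.0186 0.0199] [295, 43]
gasket 1948 [ 0.4359 -0.308 ] 0.0262 [ 0.4368 -0.3074  0.0093] [0.007  0.0094 0.0107] [122, 221]
housing rim 350 [ 0.6146 -0.3051] 0.0321 [ 0.6141 -0.2867  0.0818] [0.0747 0.0823 0.0846] [321, 214]
[ 0.61345328 -0.30437525  0.20194142]
plane [-0.0129  0.0001 -0.0263] 4384 circle ((0.0007895512389950454, 0.0003777990350499749), 0.026206379756331444) x -0.024880572430220682 0.026323286039218963 ymax 0.026306416719711123
TOP tilt [-0.002 -0.005] z 0.0876 circ [ 0.6147 -0.3047] 0.0308 1765
```

Request:
move_arm:
  targets:
    - {"tx": 0.02,"ty": -0.02,"tz": -0.6,"twist": 0}
    - {"tx": 0,"ty": 0,"tz": -0.4,"twist": 0}
    - {"tx": 0,"ty": 0,"tz": -0.3,"twist": 0}
    - {"tx": 0,"ty": 0,"tz": -0.3,"twist": 0}
    - {"tx": 0,"ty": 0,"tz": -0.3,"twist": 0}
    - {"tx": 0,"ty": 0,"tz": 0,"twist": 0}

```text
clock: 17.73
ee_pos: [0.614, -0.3052, 0.1438]
ee_rot: [0.708, 0.707, -0.0, -0.001]
wrist_force: [-0.0, 0.5, -0.2]
opening: 0.187
finger_force: 39.3
```

Request:
move_arm:
  targets:
    - {"tx": 0,"ty": 0,"tz": -0.3,"twist": 0}
    - {"tx": 0,"ty": 0,"tz": -0.25,"twist": 0}
    - {"tx": 0,"ty": 0,"tz": -0.15,"twist": 0}
    - {"tx": 0,"ty": 0,"tz": -0.05,"twist": 0}
    - {"tx": 0,"ty": 0,"tz": 0,"twist": 0}
    - {"tx": 0,"ty": 0,"tz": 0,"twist": 0}

```text
clock: 18.48
ee_pos: [0.6145, -0.3055, 0.1225]
ee_rot: [0.708, 0.707, 0.0, 0.0]
wrist_force: [1.0, -0.6, -0.9]
opening: 0.19
finger_force: 39.3
```

Request:
move_arm:
  targets:
    - {"tx": 0,"ty": 0,"tz": -0.08,"twist": 0}
    - {"tx": 0,"ty": 0,"tz": 0,"twist": 0}

```text
clock: 18.73
ee_pos: [0.6146, -0.3056, 0.1201]
ee_rot: [0.708, 0.707, 0.0, 0.0]
wrist_force: [-0.4, 0.3, 0.1]
opening: 0.184
finger_force: 39.3
```

Request:
move_arm:
  targets:
    - {"tx": 0,"ty": 0,"tz": 0,"twist": 0}
    - {"tx": 0,"ty": 0,"tz": 0,"twist": 0}
    - {"tx": 0,"ty": 0,"tz": 0,"twist": 0}
    - {"tx": 0,"ty": 0,"tz": 0,"twist": 0}
    - {"tx": 0,"ty": 0,"tz": 0,"twist": 0}
    - {"tx": 0,"ty": 0,"tz": 0,"twist": 0}
    - {"tx": 0,"ty": 0,"tz": 0.5,"twist": 0}
    - {"tx": 0,"ty": 0,"tz": 1,"twist": 0}
    - {"tx": 0,"ty": 0,"tz": 1,"twist": 0}
    - {"tx": 0,"ty": -0.5,"tz": 0.7,"twist": 0}
    - {"tx": 0,"ty": -0.5,"tz": 0,"twist": 0}
    - {"tx": 0,"ty": 0,"tz": 0,"twist": 0}
    - {"tx": 0,"ty": 0,"tz": 0,"twist": 0}
  gripper: 1

```text
clock: 20.35
ee_pos: [0.6139, -0.335, 0.2143]
ee_rot: [0.708, 0.707, -0.0, -0.001]
wrist_force: [-0.4, -1.2, -0.1]
opening: 1.002
finger_force: 0.0
```

Run:
```python
from w import *
c,p,d,P=look("w9"); top(P,(.6145,-.305),.04,.085,.1);top(P,(.6145,-.305),.03,.108,.12)
```

```text
{'clock': np.float64(20.35), 'joints': array([-0.686,  0.417,  0.383,  1.539,  0.   ,  0.886]), 'ee_pos': array([ 0.614, -0.335,  0.214]), 'ee_rot': array([ 0.708,  0.707, -0.   , -0.001])}
cam [ 0.61535213 -0.27029209  0.33264407]
cap grip top 304 [ 0.5942 -0.1698] 0.0133 [ 0.5941 -0.1732  0.0394] [0.0367 0.0395 0.0415] [292, 4]
cap plate 2313 [ 0.594  -0.1652] 0.0326 [ 0.5942 -0.1777  0.0185] [0.0165 0.0185 0.02  ] [295, 20]
gasket 1939 [ 0.4359 -0.3086] 0.0263 [ 0.4368 -0.3076  0.0093] [0.007  0.0094 0.0107] [125, 185]
housing rim 299 [ 0.6146 -0.3052] 0.0321 [ 0.6153 -0.2923  0.0824] [0.0812 0.0823 0.0837] [322, 175]
TOP tilt [ 0.002 -0.   ] z 0.0936 circ [ 0.6151 -0.3055] 0.0259 3523
TOP tilt [-0.03  -0.022] z 0.1133 circ [ 0.6152 -0.305 ] 0.0082 404
```

View pics/w9.png

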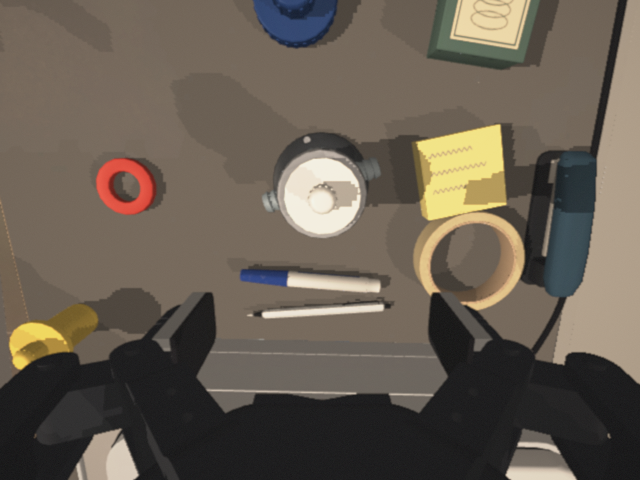

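The cartridge is home, with its head plate level at z=0.0936 and the knob at pixel (322,200). The gasket is at (126,187). I'll move over the gasket with the jaws partly closed and measure how far the fingertips reach.

Request:
move_arm:
  targets:
    - {"tx": -0.84,"ty": 0.13,"tz": 0,"twist": 0}
    - {"tx": -0.85,"ty": 0.13,"tz": 0,"twist": 0}
    - {"tx": -0.85,"ty": 0.13,"tz": 0,"twist": 0}
    - {"tx": -0.85,"ty": 0.13,"tz": 0,"twist": 0}
    - {"tx": -0.85,"ty": 0.13,"tz": -0.6,"twist": 0}
    - {"tx": -0.85,"ty": 0.13,"tz": -0.8,"twist": 0}
    - {"tx": -0.84,"ty": 0.12,"tz": -0.8,"twist": 0}
    - {"tx": 0,"ty": 0,"tz": 0,"twist": 0}
    - {"tx": 0,"ty": 0,"tz": 0,"twist": 0}
  gripper: 0.75

```text
clock: 21.52
ee_pos: [0.4372, -0.3086, 0.1506]
ee_rot: [0.707, 0.707, 0.0, 0.001]
wrist_force: [-0.3, -0.4, 0.1]
opening: 0.751
finger_force: 0.0
```

Run:
```python
from w import *
c,p,d,P=look("w10")
e=read_state()["ee_pos"];print(e,read_state()["opening"])
Q=P.reshape(-1,3)-e; Q=Q[(abs(Q[:,0])<.065)&(abs(Q[:,1])<.02)&(Q[:,2]<.01)&(Q[:,2]>-.05)]
for s in(-1,1):
    A=Q[s*Q[:,0]>.02];print(len(A),A.min(0),A.max(0),np.percentile(A[:,2],[1,2,5]))
```

```text
{'clock': np.float64(21.525), 'joints': array([-0.859, -0.089, -0.288,  1.37 ,  0.   ,  0.713]), 'ee_pos': array([ 0.437, -0.309,  0.151]), 'ee_rot': array([0.707, 0.707, 0.   , 0.001])}
cam [ 0.43826598 -0.24364289  0.26874679]
cap grip top 936 [ 0.5921 -0.1678] 0.0157 [ 0.5917 -0.171   0.0397] [0.0368 0.04   0.0416] [591, 8]
cap plate 3703 [ 0.5932 -0.1619] 0.0334 [ 0.5885 -0.1767  0.0186] [0.0163 0.0186 0.0205] [559, 31]
gasket 2563 [ 0.4355 -0.3082] 0.026 [ 0.4356 -0.3073  0.0095] [0.008  0.0096 0.0107] [317, 229]
housing rim 1854 [ 0.6077 -0.3052] 0.0309 [ 0.5903 -0.2974  0.0779] [0.0696 0.0788 0.0844] [594, 241]
[ 0.43752136 -0.30886115  0.15102108] 0.7474546717052407
1871 [-0.04503191 -0.01217899 -0.0193117 ] [-0.03068052  0.01111541  0.00997749] [-0.01771647 -0.01707148 -0.01502707]
1853 [ 0.03224615 -0.01206191 -0.01890087] [0.04687939 0.01082668 0.00999488] [-0.01732858 -0.01657724 -0.01481274]
```

Request:
move_arm:
  targets:
    - {"tx": -0.04,"ty": 0.01,"tz": -0.7,"twist": 0}
    - {"tx": 0,"ty": 0,"tz": -0.9,"twist": 0}
    - {"tx": 0,"ty": 0,"tz": -0.9,"twist": 0}
    - {"tx": 0,"ty": 0,"tz": -0.8,"twist": 0}
    - {"tx": 0,"ty": 0,"tz": -0.5,"twist": 0}
    - {"tx": 0,"ty": 0,"tz": -0.2,"twist": 0}
    - {"tx": 0,"ty": 0,"tz": 0,"twist": 0}
    - {"tx": 0,"ty": 0,"tz": 0,"twist": 0}

```text
clock: 22.58
ee_pos: [0.4358, -0.3087, 0.0308]
ee_rot: [0.708, 0.707, -0.0, 0.001]
wrist_force: [-0.5, -0.5, 0.8]
opening: 0.75
finger_force: 0.0
```

Request:
move_arm:
  targets:
    - {"tx": 0,"ty": 0.01,"tz": -0.2,"twist": 0}
    - {"tx": 0,"ty": 0,"tz": 0,"twist": 0}
    - {"tx": 0,"ty": 0,"tz": 0,"twist": 0}

```text
clock: 22.95
ee_pos: [0.4353, -0.3078, 0.0238]
ee_rot: [0.708, 0.707, 0.0, 0.0]
wrist_force: [1.2, -0.3, -0.4]
opening: 0.751
finger_force: 0.0
```

Request:
move_arm:
  targets:
    - {"tx": 0,"ty": 0,"tz": 0,"twist": 0}
    - {"tx": 0,"ty": 0,"tz": 0,"twist": 0}
    - {"tx": 0,"ty": 0,"tz": 0,"twist": 0}
    - {"tx": 0,"ty": 0,"tz": 0,"twist": 0}
  gripper: 0
  squeeze: 25

```text
clock: 23.45
ee_pos: [0.4354, -0.308, 0.0244]
ee_rot: [0.708, 0.707, -0.0, 0.0]
wrist_force: [-2.1, 1.6, 6.7]
opening: 0.596
finger_force: 25.5
```

Request:
move_arm:
  targets:
    - {"tx": 0,"ty": 0,"tz": 0.3,"twist": 0}
    - {"tx": 0,"ty": 0,"tz": 0.9,"twist": 0}
    - {"tx": 0,"ty": 0,"tz": 0.9,"twist": 0}
    - {"tx": 0,"ty": 0,"tz": 0.9,"twist": 0}
    - {"tx": 0,"ty": 0,"tz": 0.9,"twist": 0}
    - {"tx": 0,"ty": 0,"tz": 0.9,"twist": 0}
    - {"tx": 0,"ty": 0,"tz": 0,"twist": 0}
    - {"tx": 0,"ty": 0,"tz": 0,"twist": 0}

```text
clock: 24.45
ee_pos: [0.4351, -0.3077, 0.1672]
ee_rot: [0.708, 0.707, 0.0, -0.0]
wrist_force: [-0.7, -0.5, -0.8]
opening: 0.589
finger_force: 26.1
```

Run:
```python
from w import *
from held import held
look("w11");e=read_state()["ee_pos"];print(e)
T=held("w11",e,-.03,.0,.010,.0275,-.03)
```

```text
{'clock': np.float64(24.45), 'joints': array([-0.861, -0.099, -0.267,  1.403,  0.   ,  0.711]), 'ee_pos': array([ 0.435, -0.308,  0.167]), 'ee_rot': array([ 0.708,  0.707,  0.   , -0.   ])}
cam [ 0.43638227 -0.24286794  0.28542171]
cap grip top 1470 [ 0.5938 -0.1611] 0.0175 [ 0.5918 -0.1673  0.04  ] [0.0373 0.0403 0.0417] [576, 13]
cap plate 3603 [ 0.5935 -0.161 ] 0.0338 [ 0.587  -0.1744  0.0185] [0.0163 0.0185 0.0204] [545, 36]
housing rim 1550 [ 0.6132 -0.305 ] 0.032 [ 0.5914 -0.2964  0.0781] [0.0696 0.0794 0.0843] [579, 234]
[ 0.43494567 -0.30744135  0.1667571 ]
plane [-0.0002 -0.0007 -0.0145] 7458 circle ((0.00028167784330435097, 0.0010800040327012539), 0.027433397248387337) x -0.02562847652949224 0.02676935965870314 ymax 0.025241993304648436
```

View pics/w11.png

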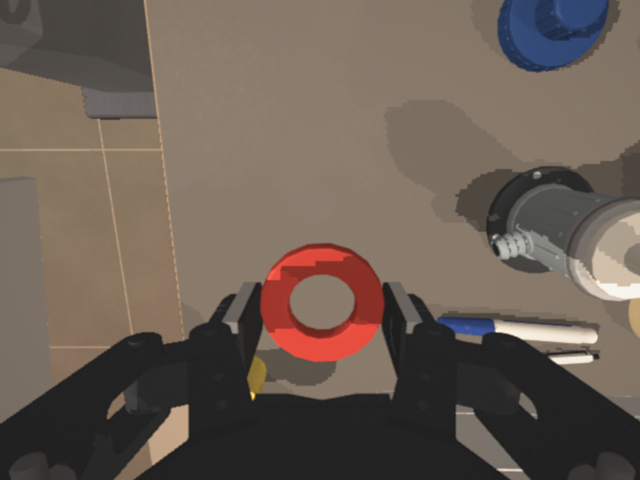

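The gasket is held level, centred at (322,302). I'll carry it over to the knob.

Request:
move_arm:
  targets:
    - {"tx": 0.4,"ty": 0.02,"tz": 0,"twist": 0}
    - {"tx": 0.85,"ty": 0.02,"tz": 0,"twist": 0}
    - {"tx": 0.85,"ty": 0.02,"tz": 0,"twist": 0}
    - {"tx": 0.85,"ty": 0.02,"tz": 0,"twist": 0}
    - {"tx": 0.85,"ty": 0.02,"tz": 0,"twist": 0}
    - {"tx": 0.85,"ty": 0,"tz": 0,"twist": 0}
    - {"tx": 0.85,"ty": 0,"tz": 0,"twist": 0}
    - {"tx": 0.48,"ty": 0,"tz": 0,"twist": 0}
    - {"tx": 0,"ty": 0,"tz": 0,"twist": 0}
    - {"tx": 0,"ty": 0,"tz": 0,"twist": 0}
    - {"tx": 0,"ty": 0,"tz": 0,"twist": 0}

```text
clock: 25.88
ee_pos: [0.6143, -0.3048, 0.1678]
ee_rot: [0.708, 0.707, -0.0, -0.0]
wrist_force: [-0.0, -0.2, -0.5]
opening: 0.593
finger_force: 26.2
```

Run:
```python
from w import *
from held import held
c,p,d,P=look("w12");e=read_state()["ee_pos"];print(e)
held("w12",e,-.03,.0,.010,.0275,-.03)
Q=box(P,(.6151,-.3053),.013,.104,.12);print("knob",len(Q),Q.mean(0),rect(Q))
R=(p[...,0]>120)&(p[...,1]<80)&(p[...,2]<80)
k=[x for x in cv2.findContours(R.astype(np.uint8),cv2.RETR_CCOMP,cv2.CHAIN_APPROX_NONE)[0] if len(x)>60]
for q in k: print(cv2.fitEllipse(q), onz(c,*cv2.fitEllipse(q)[0],e[2]-.0145))
```

```text
{'clock': np.float64(25.875), 'joints': array([-0.651,  0.369,  0.24 ,  1.442,  0.   ,  0.922]), 'ee_pos': array([ 0.614, -0.305,  0.168]), 'ee_rot': array([ 0.708,  0.707, -0.   , -0.   ])}
cam [ 0.61551721 -0.24001417  0.28597532]
cap grip top 1722 [ 0.5937 -0.1604] 0.0176 [ 0.5941 -0.1656  0.0401] [0.0375 0.0403 0.0417] [286, 16]
cap plate 3947 [ 0.5939 -0.1603] 0.0336 [ 0.5947 -0.1722  0.0185] [0.017  0.0185 0.0199] [290, 38]
housing rim 419 [ 0.6146 -0.305 ] 0.0321 [ 0.6148 -0.2839  0.0824] [0.0813 0.0824 0.0845] [320, 220]
[ 0.61431179 -0.3048963   0.1679161 ]
plane [-0.0005 -0.0013 -0.0151] 7498 circle ((0.00020055208005942404, 0.00036567673669196665), 0.027500929310917854) x -0.025529340129367473 0.026615560346539224 ymax 0.025416705124121752
knob 267 [ 0.61518417 -0.30922113  0.1128895 ] ((0.615294337272644, -0.3097952604293823), 0.008353292010724545)
((321.1144714355469, 303.262451171875), (113.06951141357422, 121.88170623779297), 99.03216552734375) [ 0.61516214 -0.30309237  0.1534161 ]
((321.59600830078125, 304.2207336425781), (63.11130905151367, 69.80366516113281), 76.12847900390625) [ 0.61535663 -0.30351678  0.1534161 ]
```

Request:
move_arm:
  targets:
    - {"tx": 0,"ty": -0.02,"tz": -0.5,"twist": 0}
    - {"tx": 0,"ty": 0,"tz": -0.4,"twist": 0}
    - {"tx": 0,"ty": 0,"tz": -0.3,"twist": 0}
    - {"tx": 0,"ty": 0,"tz": -0.25,"twist": 0}
    - {"tx": 0,"ty": 0,"tz": -0.1,"twist": 0}
    - {"tx": 0,"ty": 0,"tz": 0,"twist": 0}
    - {"tx": 0,"ty": 0,"tz": 0,"twist": 0}

```text
clock: 26.8
ee_pos: [0.6149, -0.3056, 0.1218]
ee_rot: [0.708, 0.707, 0.0, 0.0]
wrist_force: [0.1, -0.7, 0.5]
opening: 0.594
finger_force: 26.2
```

Request:
move_arm:
  targets:
    - {"tx": 0,"ty": 0,"tz": -0.1,"twist": 0}
    - {"tx": 0,"ty": 0,"tz": -0.03,"twist": 0}
    - {"tx": 0,"ty": 0,"tz": 0,"twist": 0}

```text
clock: 27.18
ee_pos: [0.6147, -0.3054, 0.1175]
ee_rot: [0.708, 0.707, 0.0, 0.0]
wrist_force: [-0.8, 0.8, 0.0]
opening: 0.592
finger_force: 26.2
```

Request:
move_arm:
  targets:
    - {"tx": 0,"ty": 0,"tz": 0,"twist": 0}
    - {"tx": 0,"ty": 0,"tz": 0,"twist": 0}
    - {"tx": 0,"ty": 0,"tz": 0,"twist": 0}
    - {"tx": 0,"ty": 0,"tz": 0,"twist": 0}
    - {"tx": 0,"ty": 0,"tz": 0.5,"twist": 0}
    - {"tx": 0,"ty": 0,"tz": 1,"twist": 0}
    - {"tx": 0,"ty": 0,"tz": 1,"twist": 0}
    - {"tx": 0,"ty": -0.5,"tz": 0.7,"twist": 0}
    - {"tx": 0,"ty": -0.5,"tz": 0,"twist": 0}
    - {"tx": 0,"ty": 0,"tz": 0,"twist": 0}
    - {"tx": 0,"ty": 0,"tz": 0,"twist": 0}
  gripper: 1

```text
clock: 28.55
ee_pos: [0.6142, -0.3349, 0.212]
ee_rot: [0.708, 0.707, -0.0, -0.001]
wrist_force: [-0.2, -0.8, 0.0]
opening: 0.995
finger_force: 0.0
```

Run:
```python
from w import *
c,p,d,P=look("w13"); top(P,(.6145,-.305),.04,.097,.108);top(P,(.6145,-.305),.03,.109,.12)
```

```text
{'clock': np.float64(28.55), 'joints': array([-0.686,  0.417,  0.379,  1.535,  0.   ,  0.887]), 'ee_pos': array([ 0.614, -0.335,  0.212]), 'ee_rot': array([ 0.708,  0.707, -0.   , -0.001])}
cam [ 0.61564826 -0.27028902  0.3302412 ]
cap grip top 270 [ 0.5947 -0.1704] 0.0131 [ 0.5942 -0.1736  0.0391] [0.0366 0.0393 0.0412] [292, 3]
cap plate 2299 [ 0.5938 -0.1663] 0.0329 [ 0.5942 -0.178   0.0185] [0.0167 0.0186 0.0201] [294, 20]
housing rim 303 [ 0.6147 -0.3055] 0.0322 [ 0.6152 -0.2915  0.0824] [0.081  0.0825 0.0838] [321, 174]
TOP tilt [ 0.002 -0.001] z 0.1025 circ [ 0.6158 -0.3059] 0.0257 3153
TOP tilt [-0.014 -0.024] z 0.1132 circ [ 0.6152 -0.3053] 0.008 417
```

View pics/w13.png

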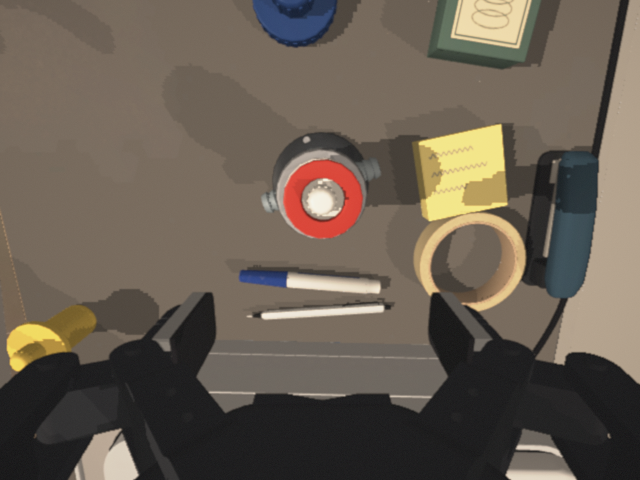

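The gasket lies flat round the knob at (321,199). Next is the cap.

Request:
move_arm:
  targets:
    - {"tx": -0.1,"ty": 0.83,"tz": 0,"twist": 0}
    - {"tx": -0.1,"ty": 0.9,"tz": 0,"twist": 0}
    - {"tx": -0.1,"ty": 0.9,"tz": 0,"twist": 0}
    - {"tx": -0.1,"ty": 0.9,"tz": 0,"twist": 0}
    - {"tx": -0.1,"ty": 0.9,"tz": 0,"twist": 0}
    - {"tx": -0.1,"ty": 0.9,"tz": 0,"twist": 0}
    - {"tx": -0.09,"ty": 0.5,"tz": -0.5,"twist": 0}
    - {"tx": 0,"ty": 0,"tz": -0.9,"twist": 0}
    - {"tx": 0,"ty": 0,"tz": -0.9,"twist": 0}
    - {"tx": 0,"ty": 0,"tz": -0.9,"twist": 0}
    - {"tx": 0,"ty": 0,"tz": -0.9,"twist": 0}
    - {"tx": 0,"ty": 0,"tz": -0.7,"twist": 0}
    - {"tx": 0,"ty": 0,"tz": -0.5,"twist": 0}
    - {"tx": 0,"ty": 0,"tz": 0,"twist": 0}
    - {"tx": 0,"ty": 0,"tz": 0,"twist": 0}

```text
clock: 30.48
ee_pos: [0.5946, -0.1608, 0.0554]
ee_rot: [0.708, 0.707, 0.0, 0.001]
wrist_force: [0.8, -0.7, 0.5]
opening: 1.002
finger_force: 0.0
```

Request:
move_arm:
  targets:
    - {"tx": -0.03,"ty": 0.02,"tz": -0.3,"twist": 0}
    - {"tx": 0,"ty": 0,"tz": 0,"twist": 0}
    - {"tx": 0,"ty": 0,"tz": 0,"twist": 0}

```text
clock: 30.85
ee_pos: [0.5931, -0.1599, 0.0455]
ee_rot: [0.708, 0.707, 0.0, 0.0]
wrist_force: [0.0, 0.2, 0.1]
opening: 1.0
finger_force: 0.0
```

Request:
move_arm:
  targets:
    - {"tx": 0,"ty": 0,"tz": 0,"twist": 0}
    - {"tx": 0,"ty": 0,"tz": 0,"twist": 0}
    - {"tx": 0,"ty": 0,"tz": 0,"twist": 0}
    - {"tx": 0,"ty": 0,"tz": 0,"twist": 0}
    - {"tx": 0,"ty": 0,"tz": 0,"twist": 0}
    - {"tx": 0,"ty": 0,"tz": 0,"twist": 0}
    - {"tx": 0,"ty": 0,"tz": 0,"twist": 0}
  gripper: 0
  squeeze: 40

```text
clock: 31.72
ee_pos: [0.5933, -0.1601, 0.0458]
ee_rot: [0.708, 0.707, 0.0, 0.0]
wrist_force: [-0.1, 0.4, 4.5]
opening: 0.364
finger_force: 40.1
```

Request:
move_arm:
  targets:
    - {"tx": 0,"ty": 0,"tz": 0.3,"twist": 0}
    - {"tx": 0,"ty": 0,"tz": 0.9,"twist": 0}
    - {"tx": 0,"ty": 0,"tz": 0.9,"twist": 0}
    - {"tx": 0,"ty": 0,"tz": 0.9,"twist": 0}
    - {"tx": 0,"ty": 0,"tz": 0.9,"twist": 0}
    - {"tx": 0,"ty": 0,"tz": 0.9,"twist": 0}
    - {"tx": 0,"ty": 0,"tz": 0,"twist": 0}
    - {"tx": 0,"ty": 0,"tz": 0,"twist": 0}

```text
clock: 32.72
ee_pos: [0.5927, -0.1597, 0.1883]
ee_rot: [0.708, 0.707, -0.0, -0.001]
wrist_force: [-0.5, 1.1, -1.5]
opening: 0.366
finger_force: 39.8
```

Run:
```python
from w import *
from held import held
look("w14");e=read_state()["ee_pos"];print(e)
held("w14",e,-.034,-.018,.018,.035,-.035)
```

```text
{'clock': np.float64(32.725), 'joints': array([-0.476,  0.145,  0.018,  1.445,  0.   ,  1.096]), 'ee_pos': array([ 0.593, -0.16 ,  0.188]), 'ee_rot': array([ 0.708,  0.707, -0.   , -0.001])}
cam [ 0.59403614 -0.09495803  0.3065664 ]
used head 239 [ 0.443  -0.0094] 0.0126 [ 0.4442 -0.0114  0.0569] [0.0533 0.0574 0.0594] [78, 2]
housing rim 427 [ 0.6121 -0.2856] 0.0218 [ 0.61   -0.2776  0.0751] [0.0694 0.0737 0.0828] [343, 390]
[ 0.59247361 -0.1595948   0.18791054]
plane [-0.0003 -0.0006 -0.0268] 5827 circle ((0.001217043842189014, 0.00011066430306527764), 0.03291909024119377) x -0.03139926937473869 0.033421361769738755 ymax 0.0328537663815886
```

View pics/w14.png

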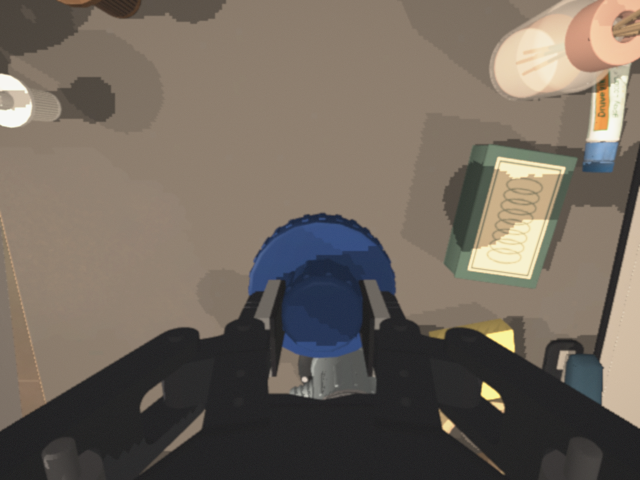

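The cap is held level, with its grip at (322,310). I'll move it over the stack.

Request:
move_arm:
  targets:
    - {"tx": 0.12,"ty": -0.5,"tz": 0,"twist": 0}
    - {"tx": 0.12,"ty": -0.9,"tz": 0,"twist": 0}
    - {"tx": 0.12,"ty": -0.9,"tz": 0,"twist": 0}
    - {"tx": 0.12,"ty": -0.9,"tz": 0,"twist": 0}
    - {"tx": 0.12,"ty": -0.9,"tz": 0,"twist": 0}
    - {"tx": 0.12,"ty": -0.76,"tz": 0,"twist": 0}
    - {"tx": 0,"ty": 0,"tz": 0,"twist": 0}
    - {"tx": 0,"ty": 0,"tz": 0,"twist": 0}
    - {"tx": 0,"ty": 0,"tz": 0,"twist": 0}

```text
clock: 33.9
ee_pos: [0.6147, -0.3051, 0.1893]
ee_rot: [0.707, 0.707, 0.0, -0.0]
wrist_force: [0.2, -0.0, -0.5]
opening: 0.366
finger_force: 39.8
```

Run:
```python
from w import *
from held import held
c,p,d,P=look("w15");e=read_state()["ee_pos"];print(e)
T=held("w15",e,-.034,-.018,.018,.035,-.035);print("cap centre",np.array(rect(T)[0])+e[:2])
```

```text
{'clock': np.float64(33.9), 'joints': array([-0.651,  0.369,  0.279,  1.481,  0.   ,  0.921]), 'ee_pos': array([ 0.615, -0.305,  0.189]), 'ee_rot': array([ 0.707,  0.707,  0.   , -0.   ])}
cam [ 0.61586694 -0.24026033  0.30752297]
housing rim 271 [ 0.614  -0.2946] 0.0302 [ 0.6141 -0.2804  0.0825] [0.0813 0.0825 0.0843] [318, 207]
[ 0.61473221 -0.30502292  0.18944822]
plane [-0.0003 -0.0014 -0.0273] 5830 circle ((0.0008347667171619833, 0.0003831222711596638), 0.03286518156528473) x -0.03169173066545783 0.03318502829344172 ymax 0.032908116391607845
cap centre [ 0.61556698 -0.30463979]
```

Cap centre (0.6156, -0.3046) against the stack at (0.6155, -0.3055). Going down.

Request:
move_arm:
  targets:
    - {"tx": -0.01,"ty": -0.02,"tz": -0.5,"twist": 0}
    - {"tx": 0,"ty": 0,"tz": -0.4,"twist": 0}
    - {"tx": 0,"ty": 0,"tz": -0.3,"twist": 0}
    - {"tx": 0,"ty": 0,"tz": -0.25,"twist": 0}
    - {"tx": 0,"ty": 0,"tz": -0.15,"twist": 0}
    - {"tx": 0,"ty": 0,"tz": 0,"twist": 0}
    - {"tx": 0,"ty": 0,"tz": 0,"twist": 0}

```text
clock: 34.83
ee_pos: [0.6146, -0.3065, 0.1419]
ee_rot: [0.708, 0.707, 0.0, 0.0]
wrist_force: [-0.3, 0.7, -0.9]
opening: 0.367
finger_force: 39.8
```

Request:
move_arm:
  targets:
    - {"tx": 0,"ty": 0.02,"tz": -0.12,"twist": 0}
    - {"tx": 0,"ty": 0,"tz": -0.06,"twist": 0}
    - {"tx": 0,"ty": 0,"tz": 0,"twist": 0}
    - {"tx": 0,"ty": 0,"tz": 0,"twist": 0}

```text
clock: 35.33
ee_pos: [0.6144, -0.3057, 0.136]
ee_rot: [0.708, 0.707, 0.0, -0.0]
wrist_force: [-0.4, 0.8, -0.9]
opening: 0.366
finger_force: 39.9
```

Request:
move_arm:
  targets:
    - {"tx": 0,"ty": 0,"tz": 0,"twist": 0}
    - {"tx": 0,"ty": 0,"tz": 0,"twist": 0}
    - {"tx": 0,"ty": 0,"tz": 0,"twist": 0}
    - {"tx": 0,"ty": 0,"tz": 0,"twist": 0}
    - {"tx": 0,"ty": 0,"tz": 0,"twist": 0}
    - {"tx": 0,"ty": 0,"tz": 0.5,"twist": 0}
    - {"tx": 0,"ty": 0,"tz": 1,"twist": 0}
    - {"tx": 0,"ty": 0,"tz": 1,"twist": 0}
    - {"tx": 0,"ty": -0.5,"tz": 0.7,"twist": 0}
    - {"tx": 0,"ty": -0.5,"tz": 0,"twist": 0}
    - {"tx": 0,"ty": 0,"tz": 0,"twist": 0}
    - {"tx": 0,"ty": 0,"tz": 0,"twist": 0}
  gripper: 1

```text
clock: 36.83
ee_pos: [0.614, -0.3353, 0.2305]
ee_rot: [0.708, 0.707, 0.0, -0.001]
wrist_force: [-0.3, -0.2, -0.2]
opening: 1.002
finger_force: 0.0
```

Run:
```python
from w import *
c,p,d,P=look("w16"); top(P,(.6155,-.3055),.045,.1,.115);top(P,(.6155,-.3055),.03,.122,.14)
```

```text
{'clock': np.float64(36.825), 'joints': array([-0.686,  0.421,  0.417,  1.569,  0.   ,  0.886]), 'ee_pos': array([ 0.614, -0.335,  0.231]), 'ee_rot': array([ 0.708,  0.707,  0.   , -0.001])}
cam [ 0.6153791  -0.27061291  0.34885446]
TOP tilt [-0.    -0.002] z 0.1086 circ [ 0.6155 -0.3054] 0.0327 4456
TOP tilt [ 0.001 -0.006] z 0.1305 circ [ 0.6155 -0.3052] 0.0162 1799
```

View pics/w16.png

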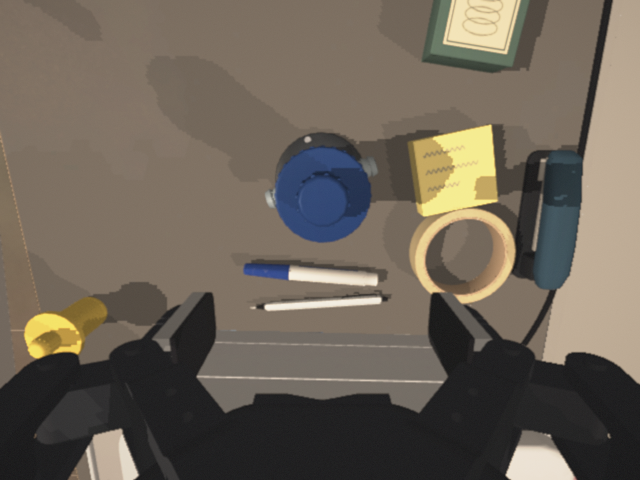

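The cap sits level at (322,195), with its plate at z=0.1086 (expected 0.1085) and centred within 1 mm. The arm is clear of everything.

```bash
python3 -c "
from cell import *
print(hand_in())"
```

```text
the job is handed in; nothing more can be done
None
```

The filter is back together and handed in at about 37 s of the 122 s allowed: strainer, white cartridge, gasket and cap each measured home and level, with the used cartridge, mug and tin never touched; the hand-in returned no verdict.

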